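# Hang the handpiece rest on the slotted upright

## Task

Pick up the aluminium handpiece rest, hook its two claws into the top two slots of the slotted steel upright and press it down past the spring catch until it is fully home, then let go. Be gentle: the strip stands a little to one side in its clamp, so feel for the slots and never ram or force the rest against the upright. Leave everything else on the bench where it is.

Things in the scene. Friction and masses are not known exactly. Their poses are not given: they have to be found in the camera images.
- bracket: Handpiece rest, plain aluminium, 0.2 to 0.3 kg, standing loose on the bench. Origin: underside, below the middle of the grip and (within 5 mm) the centre of mass; x to the claws, z up. Grip: bar 16 mm wide (y), 40 high, x -50 to 40 mm. At its x end a block 18 mm wide, x 40 to 80, 75 high, with the claws on its rear face (x = 80). At the other end an upright fork, x -64 to -50, 56 wide, 48 high.
- heel (a point): Bottom middle of the block's rear face, (80, 0, 0) mm in the rest's frame. Home, it is 87 mm above the bench and within 2 mm of the strip's front face.
- claw (a point): Foremost point of the lower claw, (91.5, 0, 8) mm in the rest's frame. Two alike claws on y = 0, 40 mm apart in height, 5 mm wide: a shank 7 mm high (undersides at z = 18 and 58) ending in a hook that hangs 13 mm below the shank's underside, tip rounded. They end 11.5 mm beyond the rear face; gap between rear face and hook 5.5 mm.
- block_top (a point): Middle of the block's flat top (40 x 18 mm), (60, 0, 75) mm in the rest's frame: the best place to press down. 162 mm above the bench when home.
- stand: Slotted upright, fixed: base plate 130 x 150 x 12 mm, clamp 120 mm wide, upright steel strip 60 wide, 4 thick, top at 180 mm. Origin: on the bench under the strip's front face, middle of the CLAMP; z up, x from front to back (claws enter along +x), y across. The clamp reaches 11 mm before the strip, 32 mm high. Over 45 N between rest and upright would bend the claws.
- slots (a point): Point 105 mm above the stand's origin. The strip has 3 slots above one another on its middle line, 8 mm wide, 26 high, lower edges 65, 105, 145 mm up; the claws belong in the upper two. But the strip is clamped up to 12 mm to either side (y) of this point, NOT measured: feel or look for it. Claws enter with the rest's underside 100 to 106 mm up.
- catch (a point): Where the sprung roller is, behind the strip (12 mm behind its front, 99 mm up; it shifts in y with the strip). Lowered, the rest meets it some 7 to 9 mm above home and hangs there unlocked by its own weight; some 6 to 15 N down on block_top makes it snap home, where it stays.
- articulator: Bystander: brass articulator with plaster models, 85 x 60 x 79 mm, origin under its middle.
- cast_tall: Bystander: plaster dental cast, 58 x 66 mm, 49 mm high, origin under its middle.
- cast_low: Bystander: reddish dental cast, 58 x 66 mm, 35 mm high, origin under its middle.
- casting_ring: Bystander: steel ring, 54 mm across, 36 mm high, origin under its middle.
- cup: Bystander: white cup with instruments, 72 mm across, 85 mm high (instruments to 160), origin under its middle.
- jar: Bystander: amber jar, 60 mm across, 75 mm high, origin under its middle.
- spatula: Bystander: spatula, 160 mm long, lying flat on the bench, origin below its middle.
Things that resemble listed ones, but are neither listed nor needed, are in the scene too. What is shaped like the bracket but purple is not meant.

How it is judged:
By the outcome, as a careful person would: the job done as asked, in the order asked, and still so for the second after the job is handed in, with the robot touching nothing.
It also fails if it takes over 72 s, if anything falls off the work surface, if the arm or the gripper's body presses on something with over 40 N, if the wrist force passes 120 N, or if a joint passes its speed limit or range.

## Robot

A 6-joint arm with a two-finger parallel gripper is mounted at the origin on the work surface. World frame = base frame: x ahead of the robot, y to its left, z up, the work surface at z = 0. Lengths are in mm, angles in rad, forces in N, time in s.
With the tool pointing down it reaches from about 275 to 775 mm from the base axis. Payload 14.6 kg.
Tool frame: the origin (TCP) lies on the front face of the gripper's body, between the roots of the fingers; the fingertips stand 73 mm ahead of it and the grasp point (between the pads) lies 54 mm ahead of it; z points along the fingers, x is the direction in which the jaws open and shut, and the axes are right-handed (so a half turn about z gives the same grasp; the last joint's range is limited). The gripper opens to 85 mm and grips with 20 to 120 N. Pads are 22 mm wide; open, the fingers measure 114 mm over their backs; the gripper's body (76 mm by 85 mm) begins 54 mm behind the grasp point. The pads swing forward as they close: fully open they stand 13 mm farther back than shut.
Start: joints at [-1.453, 0.263, -0.048, 1.259, 0, 1.415], TCP at [141.444, -505.591, 303.878] pointing down, gripper open.
Joint ranges: [-2.65, 2.65], [-0.89, 1.7], [-1.18, 1.37], [-2.13, 2.11], [-1.35, 1.29], [-3.14, 3.14]. Speed limits (rad/s): [1.89, 1.89, 2.57, 2.79, 3.14, 3.14].

## Interface

Orientations are given as a rotation vector (axis times angle).
In Python, from plant import telemetry, viewer, env gives the robot as it stands.
- The arm moves only by the tool step_arm, never from a script. Its argument "deltas" is a list of rows, each a list of 5 numbers: the shift along the tool's x, y, z in cm, then the turn about the tool's z in degrees, then the opening in per cent of the stroke, from 0 (shut) to 100 (fully open). A call has exactly 8 rows; each row shifts and turns the pose as measured when the row begins, along the tool's axes as they then stand; what a row does not reach is not made up. A row lasts 1/12 s, in which the tool goes at most 41.7 mm and 7.16 degrees, less where a joint would pass 70% of its speed; a pose out of reach is approached as far as the arm can. A call with a gripper value outside its range is refused whole. The fingers move at their own pace and stop on an object; "force" is the grip in N (left out, the last holds). Time passes only in rows, so rows that do not move let the fingers close, or fill a call up. It gives the time, the measured TCP pose, the force and the opening at its end, in the units of the state.
- telemetry.get_obs(): the state, without advancing time (a new reading comes with each control period).
- viewer.camera(name): name is "scene" or "top"; returns a dict with "image" (420x560x3 uint8, red, green, blue), "depth" (420x560 float32, mm along the optical axis (not along the pixel's ray), 0 where there is no reading), "mtx" (3x3 intrinsics, pixels), "T" (4x4, takes a point from camera to world coordinates). Camera axes: x right, y down, z forward; pixel columns grow to the right and rows downward; lengths in mm; the calibration is good to about 2 mm. A picture is of the moment at which its call begins.
- env.job_done(): hands the job in, once; it reports no verdict.
The state is a dict: "t": time; "qpos": joint angles; "dq": joint speeds; "joint_efforts": joint torques, N m; "ee_pos": TCP position; "eef_rot": TCP orientation; "force": force on the tool from outside, world axes, zero at the start; "wrist_torque": the same for the moment, N m; "finger_gap": opening from 0.0 (shut) to 1.0 (fully open).
Only numpy, scipy, OpenCV 4.12 (cv2) and the standard library are available. Lean on these libraries where they do the work, as an engineer would, in place of code of your own. Each camera call takes 0.05 s, during which the arm holds its last target.

## Working session

There is one attempt and no reset: what is moved stays moved. The work goes in short steps, Python scripts to look and compute and a tool call to move; the robot and the scene stay as the last step left them, time stands still between calls to the robot, and variables do not carry over. Pictures are saved under pics/ and viewed, and the job is handed in when it is done.

Besides the shell and the picture viewer there is one more tool, called after "Emit:" as name([rows], argument=value, ...), one row to a line, values as JSON. step_arm: Moves the arm, as the interface text tells. Its arguments: {"type":"object","properties":{"deltas":{"type":"array"},"force":{"type":"number"}},"required":["deltas"]}

```bash
mkdir -p pics; ls
python3 - <<'E'
from plant import telemetry, viewer
import cv2,numpy as np
o=telemetry.get_obs()
for k in o: print(k,np.round(o[k],3))
for n in ("scene","top"):
    c=viewer.camera(n); cv2.imwrite(f"pics/{n}0.png",c["image"][:,:,::-1]); np.savez(f"pics/{n}0.npz",**c)
    print(n,c["mtx"].round(1).tolist(),c["T"].round(3).tolist())
E
```

```text
pics
t 0.0
qpos [-1.453  0.264 -0.049  1.259  0.     1.415]
dq [ 0.    -0.001  0.002  0.001 -0.     0.001]
joint_efforts [-1.0000e-03 -6.3762e+01  3.8456e+01  1.4000e-02 -0.0000e+00 -0.0000e+00]
ee_pos [ 141.423 -505.388  303.421]
eef_rot [-2.502e+00  1.898e+00  1.000e-03]
force [-0.32  -0.606  0.991]
wrist_torque [-0.039 -0.013 -0.011]
finger_gap 1.001
scene [[545.2, 0.0, 273.5], [0.0, 545.2, 216.8], [0.0, 0.0, 1.0]] [[0.805, 0.479, -0.35, 974.396], [0.593, -0.632, 0.499, -670.033], [0.018, -0.609, -0.793, 1150.68], [0.0, 0.0, 0.0, 1.0]]
top [[410.9, 0.0, 282.7], [0.0, 410.9, 210.5], [0.0, 0.0, 1.0]] [[-0.01, -0.998, 0.066, 429.838], [-1.0, 0.011, 0.014, -4.983], [-0.015, -0.066, -0.998, 1202.987], [0.0, 0.0, 0.0, 1.0]]
```

View pics/scene0.png

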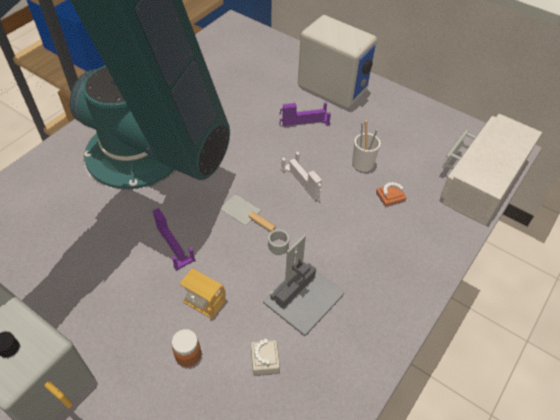

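View pics/top0.png

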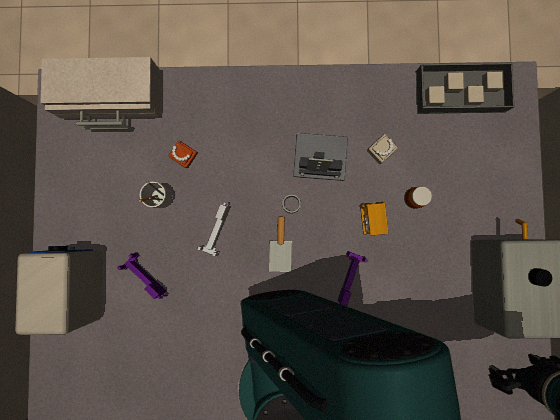

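Run:
```python
import cv2,numpy as np
t=cv2.imread("pics/top0.png");s=cv2.imread("pics/scene0.png")
f=lambda i,x,y,w,h,k:cv2.resize(i[y:y+h,x:x+w],None,fx=k,fy=k,interpolation=cv2.INTER_CUBIC)
a=np.hstack([f(t,185,190,62,75,6),f(t,285,125,70,75,6)]);cv2.imwrite("pics/ztop.png",a);print(a.shape)
a=np.hstack([f(s,265,140,75,70,5),f(s,255,225,95,70,5)[:350]]);cv2.imwrite("pics/zsc.png",a)
print(a.shape)
```

```text
(450, 792, 3)
(350, 850, 3)
```

View pics/ztop.png

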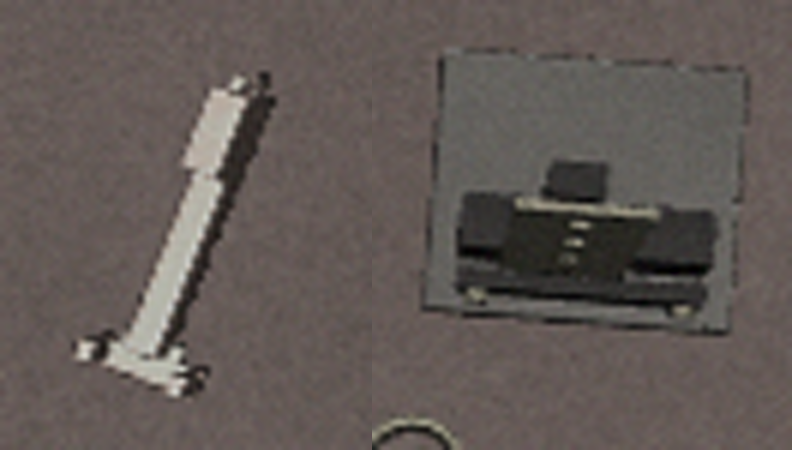

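View pics/zsc.png

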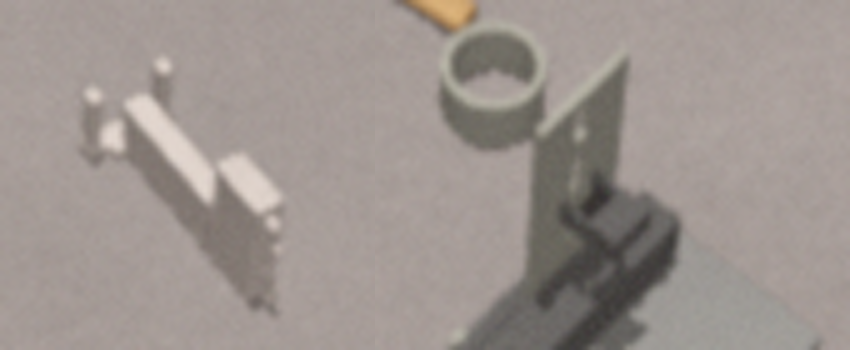

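```bash
cat > h.py <<'E'
import cv2,numpy as np
def load(n): return dict(np.load(f"pics/{n}.npz"))
def ray(c,u,v,z):
    d=c["T"][:3,:3]@np.linalg.solve(c["mtx"],[u,v,1.]);o=c["T"][:3,3]
    return o+d*(z-o[2])/d[2]
def cloud(c):
    h,w=c["depth"].shape;v,u=np.mgrid[:h,:w]
    p=np.stack([u,v,np.ones_like(u)],-1)@np.linalg.inv(c["mtx"]).T*c["depth"][...,None]
    return p@c["T"][:3,:3].T+c["T"][:3,3]
def proj(c,P):
    P=np.atleast_2d(P);q=(P-c["T"][:3,3])@c["T"][:3,:3]@c["mtx"].T;return q[:,:2]/q[:,2:]
E
python3 - <<'E'
from h import *
np.set_printoptions(suppress=True,precision=1)
c=load("top0");P=cloud(c);I=c["image"].astype(int)
Z=P[...,2]; print("bench z", np.median(Z[200:300,100:130]),np.std(Z[300:330,180:230]))
print("Z bracket\n",Z[200:258:2,200:234:2].astype(int))
print("Z stand\n",Z[150:182:1,300:344:2].astype(int))
# bracket mask
m=(Z>20)[195:262,190:240];
w=P[195:262,190:240][m]
for lo,hi in ((66,85),(30,44)):
    q=w[(w[:,2]>lo)&(w[:,2]<hi)][:,:2].astype(np.float32);print(lo,len(q),cv2.minAreaRect(q),q.mean(0))
# base plate
m=((Z>7)&(Z<17)).astype(np.uint8)*255;m[:, :285]=0;m[:,355:]=0;m[:125]=0;m[190:]=0
q=P[m>0][:,:2].astype(np.float32);print("plate",len(q),cv2.minAreaRect(q))
q=P[125:190,285:355].reshape(-1,3);q=q[q[:,2]>160];print("striptop",len(q),q.mean(0),cv2.minAreaRect(q[:,:2].astype(np.float32)),q[:,2].max())
E
```

```text
bench z 0.9449586732971511 75.94601032489227
Z bracket
 [[   0   -5    1    0    1   -6    3    0    0   -1    0    0    2   -4
    -3    3    1]
 [  -1    1    0    3    1    4    1    1    3    1    0   -1    0   49
     1    5    3]
 [   5   -2    0   -1    2    1   -1   -1    0    0   75    1   65   42
    12    3    0]
 [   1   -2    6   -2    0    1    0    0    2    0   73   74   76   23
     0    1    0]
 [1202    1    0    0    0    5    4    4    0    1   75   77   77   58
    26    1    1]
 [   0    2    1    0   -2    1   -1   -1    3   76   76   76   79   49
    16    2    1]
 [   5    0   -1    1    0    0   -2    1   -4   74   71   79   67   30
     1    2    2]
 [   5    4   -2    0    0    1    1   -3   72   72   75   73   51   23
     2   -3    2]
 [   0   -1    0    0    3    0    0    3   79   77   73   77   41    5
     0   -1    2]
 [   0   -2    0    0    0    0    1   -5   -2   73   73   65   29    0
     0    4    1]
 [  -2    1    2    0    1   -3   -2    0    0   39   41   39   16    3
    -2   -2   -1]
 [   3    1    3    2    0    0    3    2   38   33   
[... 4368 characters left out ...]
  1   0   2  -1   1   0  -1  -3  -1   1  -1   5   0   3   0   0  -1   2
    0   3   3   8]
 [ -2   0   0   1  -1  -1   2   2   2  -1   0   0  -3  -2   1  -3   1   3
    0  -1   0   1]]
66 105 ((506.9529724121094, 181.58917236328125), (18.273963928222656, 46.612667083740234), 68.50206756591797) [504.2 182.4]
30 206 ((460.68536376953125, 201.66348266601562), (55.71753692626953, 145.38185119628906), 68.24773406982422) [443.7 206.4]
plate 1451 ((684.3841552734375, -101.07056427001953), (150.12889099121094, 164.92306518554688), 84.77554321289062)
striptop 85 [592.6 -73.  344.6] ((540.2111206054688, -37.34808349609375), (54.60264587402344, 223.46678161621094), 59.92619323730469) 1202.9872690030932
```

Run:
```python
from h import *
np.set_printoptions(suppress=True,precision=2)
c=load("top0");P=cloud(c);Z=P[...,2]
ok=(c["depth"]>0)
R=np.zeros_like(ok);R[200:247,200:234]=1
def top(R,lo,hi):
    m=ok&R&(Z>lo)&(Z<hi);q=P[m];return q
b=top(R,69,83);g=top(R,34,46)
from numpy.linalg import svd
def line(q):
    m=q[:,:2].mean(0);d=svd(q[:,:2]-m)[2][0];d=d*np.sign(d[0]);return m,d
# use rays onto known plane for lower noise
v,u=np.where(ok&R&(Z>69)&(Z<83));B=np.array([ray(c,a,e,75) for a,e in zip(u,v)])
v,u=np.where(ok&R&(Z>35)&(Z<46));G=np.array([ray(c,a,e,40) for a,e in zip(u,v)])
mb,db=line(B);mg,dg=line(G)
print("block",mb,np.degrees(np.arctan2(db[1],db[0])),B[:,2].mean(),b[:,2].mean(),len(B))
print("grip",mg,np.degrees(np.arctan2(dg[1],dg[0])),len(G),np.median(g[:,2]))
d=mb-mg;print("joint yaw",np.degrees(np.arctan2(d[1],d[0])),np.linalg.norm(d))
for q,m in((B,mb),(G,mg)):
    d_=dg;s=(q[:,:2]-m)@d_;n=(q[:,:2]-m)@[-d_[1],d_[0]]
    print("extent",np.percentile(s,[1,99]),np.percentile(n,[3,97]))
# strip front
F=P[158:172,305:335].reshape(-1,3);o=ok[158:172,305:335].ravel();F=F[o&(F[:,2]>60)&(F[:,2]<172)]
for _ in range(4):
    A=np.c_[F[:,1],F[:,2],np.ones(len(F))];k=np.linalg.lstsq(A,F[:,0],rcond=None)[0];r=F[:,0]-A@k;F=F[abs(r)<4]
print("front plane x=ay+bz+c",k,len(F),r.std(),"yaw",np.degrees(-np.arctan(k[0])))
# fix vertical plane? edges of strip per row using pixel rows
Q=P[155:175,300:345];Oq=ok[155:175,300:345]
A=Q[...,0]-(k[0]*Q[...,1]+k[1]*Q[...,2]+k[2])
mm=Oq&(abs(A)<6)&(Q[...,2]>60)
for i in range(20):
    j=np.where(mm[i])[0]
    if len(j)>3: print(155+i,j.min()+300,j.max()+300,Q[i,j.min(),1:],Q[i,j.max(),1:], "resid+", [(int(x)+300,int(A[i,x])) for x in range(j.min(),j.max()) if A[i,x]>5 or A[i,x]<-6])
```

```text
block [503.81 182.82] -23.215182632654038 75.0 75.11867631929454 99
grip [448.35 205.29] -24.203463973354733 173 40.01515259580242
joint yaw -22.057402487332745 59.83851081621006
extent [-19.71  19.07] [-8.98  8.84]
extent [-43.94  69.07] [-7.73  7.9 ]
front plane x=ay+bz+c [  0.1   -0.   632.22] 173 0.6923724177943772 yaw -5.446384923828186
158 309 314 [-58.06 179.89] [-70.61 179.96] resid+ []
159 309 326 [-58.   180.32] [-100.55  181.44] resid+ []
160 308 332 [-56.29 163.4 ] [-115.9   178.01] resid+ []
161 308 332 [-56.54 157.55] [-115.76  178.83] resid+ [(319, 12), (320, 13), (331, -200)]
162 308 331 [-57.42 138.92] [-114.63  165.37] resid+ []
163 308 330 [-57.98 126.83] [-113.12  154.91] resid+ []
164 307 330 [-56.16 108.43] [-115.18  134.52] resid+ []
165 307 329 [-56.77  94.54] [-113.38  125.91] resid+ []
166 307 329 [-57.34  81.53] [-115.01  109.29] resid+ []
167 307 328 [-58.03  65.9 ] [-113.89   92.95] resid+ []
168 316 328 [-83.24  63.43] [-115.48   76.25] resid+ []
```

Run:
```python
from h import *
np.set_printoptions(suppress=True,precision=2,linewidth=200)
c=load("top0");P=cloud(c);Z=P[...,2];ok=c["depth"]>0
R=np.zeros_like(ok);R[200:250,196:234]=1
v,u=np.where(ok&R&(Z>69)&(Z<83));B=np.array([ray(c,a,e,75) for a,e in zip(u,v)])[:,:2]
v,u=np.where(ok&R&(Z>34)&(Z<46));G=np.array([ray(c,a,e,40) for a,e in zip(u,v)])[:,:2]
yaw=np.radians(-22.8)
for it in range(6):
    d=np.array([np.cos(yaw),np.sin(yaw)]);n=np.array([-d[1],d[0]])
    if it==0: o=B.mean(0)-60*d
    sb=(B-o)@d; sg=(G-o)@d; ng=(G-o)@n
    b=B[(sb>38)&(sb<81)];g=G[(sg>-46)&(sg<37)&(abs(ng)<10)]
    dd=b.mean(0)-g.mean(0)
    # fit line n offset vs s
    s=np.r_[(b-o)@d,(g-o)@d];t=np.r_[(b-o)@n,(g-o)@n];p=np.polyfit(s,t,1);yaw+=np.arctan(p[0]);o=o+n*p[1]
    # s offset from block mid-extents
    e=(b-o)@d;
print("yaw",np.degrees(yaw),"o",o,"block s",np.percentile(e,[0,2,98,100]),"grip s",np.percentile((G-o)@d,[0,100]), "g only slope",np.polyfit((g-o)@d,(g-o)@n,1),np.polyfit((b-o)@d,(b-o)@n,1),len(g))
g2=c["image"].astype(int).sum(2)
print(g2[157:172,306:334])
kk=[0.0953,0,632.22]
def onfront(u,v):
    dr=c["T"][:3,:3]@np.linalg.solve(c["mtx"],[u,v,1.]);o=c["T"][:3,3]
    nn=np.array([1,-.0953,0]);return o+dr*((632.22-nn@o)/(nn@dr))
for rr,lo,hi in((162,318,321),(163,317,321),(165,316,321),(168,315,320)):
    w=g2[rr,lo-1:hi+1]-g2[rr,lo-2:hi+2].min();x=(w*np.arange(lo-1,hi+1)).sum()/w.sum();print(rr,x,onfront(x,rr))
for a,b in((308,160),(332,160),(308,163),(330,163)): print(a,b,onfront(a,b))
print([onfront(x,161) for x in (319,320)])
```

```text
yaw -22.19576061791302 o [448.26 205.49] block s [40.05 40.57 78.87 79.4 ] grip s [-60.13  85.71] g only slope [0.   0.01] [-0.01  0.82] 167
[[220 224 195 202 274 281 293 159  76  92 113 117 118 146 161 147 137 136 244 282 293 279 290 292 295 299 290 304]
 [139 142 185 390 339 388 393 291 243 236 130 117 118  56  50  30  77 151 295 294 284 287 296 282 275 295 282 299]
 [144 135 131 307 322 320 419 424 416 417 430 422 408 411 421 413 333 329 376 387 294 311 210 245 242 317 238 194]
 [145 151 109  74 101  85  91 102  98 155 168 163 151 224 240 316 327 324 319 395 409 431 410 420 409 405 340 186]
 [144 143 111 114 123 107 120 119 104 113 105  97 123 127  89  75  85  95 107  65  70 137 156 154 156 227 247 159]
 [165 137 106 119 109 120 104 121 123 120 110  94 312 407 423 220 115 115 122 115 116 100 108 110 116 100 135 147]
 [157 143 123 121 116 118 118 103 111 104 121 102  82  86 138 118 108 105  94 108 111 106 130 111 111 135 140 150]
 [154 128 111 120 126 114 121 124 111 115 108 133 159 147  87 122 111 117 122 116 118 121 117 106 130 165 154 155]
 [149 109 109 110 116 108 109 117 123 1
[... 443 characters left out ...]
110 112 119 107 116  98 109  98 115 102 104 121 111  96 115 116  98  57  46  32  38  34  34]
 [138 198 179 115 121 121 106  79  60  97  94  57 119 106 104 113 106 109 108 119  93 214 179  87  96  93  45  42]
 [152 156 155 147 142 140 148 144 146 154 156 149 139 119 184 128 129 115 100 112  70 232 248 227 221 303 330 317]]
162 319.368154158215 [624.01 -86.1  151.77]
163 318.81290322580645 [624.05 -85.72 137.37]
165 318.35805330243335 [623.96 -86.62 108.16]
168 317.439226519337 [623.89 -87.44  60.94]
308 160 [626.87 -56.15 166.19]
332 160 [ 621.31 -114.45  191.37]
308 163 [626.69 -58.07 124.93]
330 163 [ 621.39 -113.64  149.93]
[array([624.2 , -84.2 , 164.79]), array([623.96, -86.66, 165.87])]
```

```bash
cat > mv.py <<'E'
import sys,numpy as np
from plant import telemetry
from scipy.spatial.transform import Rotation as R
np.set_printoptions(suppress=True,precision=3)
def st():
    o=telemetry.get_obs();r=R.from_rotvec(o["eef_rot"]).as_matrix()
    print("t",round(float(o["t"]),2),"tcp",np.round(o["ee_pos"],2),"xang",round(float(np.degrees(np.arctan2(r[1,0],r[0,0]))),2),"z",r[:,2].round(4),"F",np.round(o["force"],1),"M",np.round(o["wrist_torque"],2),"gap",round(float(o["finger_gap"]),3))
    return o,r
def to(p,ang=None):
    o,r=st();d=r.T@(np.array(p)-o["ee_pos"]);print("tool delta cm",d/10,"norm",np.linalg.norm(d))
    if ang is not None:
        a=np.degrees(np.arctan2(r[1,0],r[0,0]));print("turn deg",(-(ang-a)+180)%360-180,"q6",o["qpos"][5])
if __name__=="__main__":
    a=[float(x) for x in sys.argv[1:]]
    if a: to(a[:3],a[3] if len(a)>3 else None)
    else: st()
E
python3 mv.py 448.3 205.5 300 67.8;python3 mv.py 448.3 205.5 300 -112.2
```

```text
t 0.1 tcp [ 141.43 -505.44  303.5 ] xang -74.37 z [-0.     0.001 -1.   ] F [ 0.1 -0.4  0.3] M [-0.03 -0.02  0.01] gap 0.998
tool delta cm [-60.196 -48.708   0.408] norm 774.3469034670672
turn deg -142.16941670981558 q6 1.4154980061029703
t 0.1 tcp [ 141.43 -505.44  303.5 ] xang -74.37 z [-0.     0.001 -1.   ] F [ 0.1 -0.4  0.3] M [-0.03 -0.02  0.01] gap 0.998
tool delta cm [-60.196 -48.708   0.408] norm 774.3469034670672
turn deg 37.83058329018442 q6 1.4154980061029703
```

Emit:
step_arm([
  [-0.1,-4,0,-5,100],
  [-0.1,-4,0,-5,100],
  [-0.1,-4,0,-5,100],
  [-0.1,-4,0,-5,100],
  [-0.1,-4,0,-5,100],
  [-0.1,-4,0,-5,100],
  [-0.1,-4,0,-5,100],
  [-0.1,-4,0,-5,100],
])

```text
t: 0.77
ee_pos: [403.7, -324.4, 300.2]
eef_rot: [-3.006, 0.904, 0.006]
force: [1.1, 0.3, 0.2]
finger_gap: 1.003
```

```bash
python3 mv.py 448.3 205.5 250 67.8
```

```text
t 0.77 tcp [ 403.69 -324.35  300.2 ] xang -33.46 z [-0.003  0.004 -1.   ] F [1.1 0.3 0.2] M [-0.09  0.01 -0.04] gap 1.003
tool delta cm [-25.469 -46.658   5.192] norm 534.0937931696052
turn deg -101.25887125665203 q6 1.3203700223349886
```

Emit:
step_arm([
  [-1.6,-2.9,0.3,-6.5,100],
  [-1.2,-3.1,0.3,-6.5,100],
  [-0.9,-3.2,0.3,-6.5,100],
  [-0.5,-3.3,0.3,-6.5,100],
  [-0.2,-3.3,0.3,-6.5,100],
  [0.2,-3.3,0.3,-6.5,100],
  [0.5,-3.3,0.3,-6.5,100],
  [0.9,-3.2,0.3,-6.5,100],
])

```text
t: 1.43
ee_pos: [420.9, -45.7, 274.2]
eef_rot: [-3.082, -0.578, 0.005]
force: [1.4, -0.8, 0.1]
finger_gap: 1.0
```

```bash
python3 mv.py 448.3 205.5 220 67.8
```

```text
t 1.43 tcp [420.88 -45.71 274.22] xang 21.26 z [-0.004  0.005 -1.   ] F [ 1.4 -0.8  0.1] M [-0.01 -0.08  0.02] gap 1.0
tool delta cm [ 11.674 -22.382   5.544] norm 258.4571655036005
turn deg -46.54361168251495 q6 0.8966559008093886
```

Emit:
step_arm([
  [1.4,-2.8,0.6,-6,100],
  [1.7,-2.6,0.6,-6,100],
  [2.0,-2.5,0.6,-6,100],
  [2.2,-2.2,0.6,-6,100],
  [2.5,-2.0,0.6,-6,100],
  [2.6,-1.7,0.6,-6,100],
  [2.8,-1.4,0.6,-6,100],
  [2.9,-1.1,0.6,-4,100],
])

```text
t: 2.1
ee_pos: [437.8, 218.3, 225.2]
eef_rot: [-2.57, -1.795, 0.001]
force: [1.0, -0.8, 0.2]
finger_gap: 1.001
```

```bash
python3 mv.py 448.3 205.5 200 67.8
```

```text
t 2.1 tcp [437.83 218.27 225.19] xang 69.85 z [-0.004  0.005 -1.   ] F [ 1.  -0.8  0.2] M [-0.04 -0.02  0.01] gap 1.001
tool delta cm [-0.846  1.438  2.507] norm 30.11810248350819
turn deg 2.0454869750986973 q6 0.6447720634876609
```

Emit:
step_arm([
  [-0.4,0.6,1,2,100],
  [-0.4,0.6,1,0,100],
  [0,0,1,0,100],
  [0,0,1,0,100],
  [0,0,1,0,100],
  [0,0,0,0,100],
  [0,0,0,0,100],
  [0,0,0,0,100],
])

```text
t: 2.77
ee_pos: [444.2, 213.7, 170.3]
eef_rot: [-2.586, -1.767, 0.008]
force: [-0.3, 0.1, 0.1]
finger_gap: 1.003
```

```bash
python3 mv.py 444.6 207 82 67.8
```

```text
t 2.77 tcp [444.24 213.7  170.31] xang 68.69 z [-0.009  0.005 -1.   ] F [-0.3  0.1  0.1] M [-0.01  0.01  0.05] gap 1.003
tool delta cm [-0.62   0.369  8.827] norm 88.56386069483683
turn deg 0.8930134225872166 q6 0.6516067811825845
```

Emit:
step_arm([
  [-0.6,0.4,1.0,0.9,100],
  [-0.05,0.0,1.5,0,100],
  [0,0,1.5,0,100],
  [0,0,1.5,0,100],
  [0,0,1.3,0,100],
  [0,0,0.8,0,100],
  [0,0,0,0,100],
  [0,0,0,0,100],
])

```text
t: 3.43
ee_pos: [448.1, 206.8, 96.7]
eef_rot: [-2.603, -1.747, -0.005]
force: [0.3, -0.6, 0.1]
finger_gap: 1.0
```

```bash
python3 mv.py 444.6 207 82 67.8
python3 - <<'E'
from plant import viewer
import cv2
for n in("scene","top"):
    c=viewer.camera(n)["image"][:,:,::-1]
    if n=="scene":a=c[100:240,230:390]
    else:a=c[170:310,140:300]
    cv2.imwrite(f"pics/{n}1.png",cv2.resize(a,None,fx=4,fy=4))
E
```

```text
t 3.43 tcp [448.13 206.79  96.68] xang 67.72 z [-0.001  0.007 -1.   ] F [ 0.3 -0.6  0.1] M [ 0.   -0.03 -0.05] gap 1.0
tool delta cm [-0.123 -0.329  1.469] norm 15.101220763005061
turn deg -0.08179688449234845 q6 0.652842925867857
```

View pics/scene1.png

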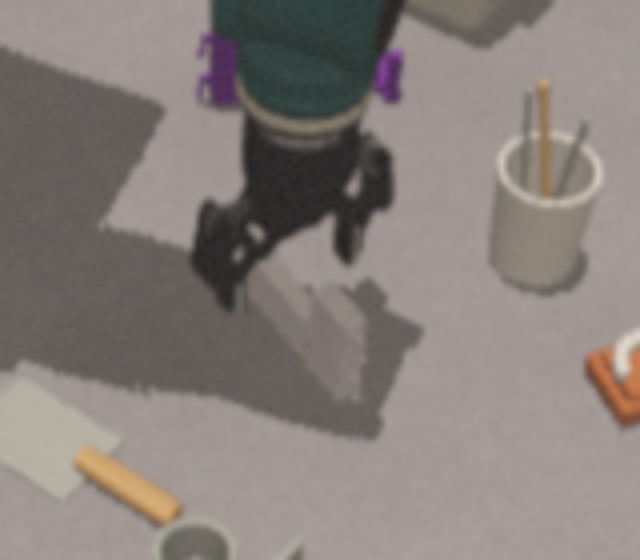

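The view shows the fingers straddling the bar (fingers at crop pixels 220,260 and 350,220), with the block clear of the gripper. I'll descend the rest of the way and close.

Emit:
step_arm([
  [-0.1,-0.35,1.0,0,100],
  [0,0,0.6,0,100],
  [0,0,0,0,100],
  [0,0,0,0,15],
  [0,0,0,0,10],
  [0,0,0,0,5],
  [0,0,0,0,5],
  [0,0,0,0,5],
], force=50)

```text
t: 4.2
ee_pos: [447.2, 208.0, 84.4]
eef_rot: [-2.605, -1.748, -0.015]
force: [0.2, 0.1, 0.9]
finger_gap: 0.299
```

```bash
python3 mv.py 444.6 207 82 67.8
```

```text
t 4.2 tcp [447.18 207.99  84.41] xang 67.73 z [ 0.005  0.009 -1.   ] F [0.2 0.1 0.9] M [0.04 0.   0.02] gap 0.299
tool delta cm [-0.192 -0.201  0.238] norm 3.6634244371104248
turn deg -0.07440420136185821 q6 0.6556900872715713
```

Emit:
step_arm([
  [0,0,0,0,5],
  [0,0,0,0,5],
  [0,0,0,0,5],
  [0,0,0,0,5],
  [0,0,0,0,5],
  [0,0,0,0,5],
  [0,0,0,0,5],
  [0,0,0,0,5],
], force=60)

```text
t: 4.87
ee_pos: [447.1, 207.8, 84.8]
eef_rot: [-2.605, -1.748, -0.014]
force: [0.2, -0.0, 0.2]
finger_gap: 0.175
```

```bash
python3 mv.py
```

```text
t 4.87 tcp [447.11 207.82  84.78] xang 67.72 z [ 0.005  0.008 -1.   ] F [ 0.2 -0.   0.2] M [-0.14  0.07 -0.03] gap 0.175
```

Emit:
step_arm([
  [0,0,-0.5,0,5],
  [0,0,-1.0,0,5],
  [0,0,-1.5,0,5],
  [0,0,-2.0,0,5],
  [0,0,-2.0,0,5],
  [0,0,-2.0,0,5],
  [0,0,-1.5,0,5],
  [0,0,-0.5,0,5],
])

```text
t: 5.53
ee_pos: [444.3, 206.4, 199.3]
eef_rot: [-2.603, -1.747, -0.005]
force: [-0.3, -0.1, -3.2]
finger_gap: 0.18
```

```bash
python3 mv.py 503 -75 205 84.5
python3 - <<'E'
from plant import viewer
import cv2
for n in("scene",):
    c=viewer.camera(n)["image"][:,:,::-1]
    a=c[60:240,230:390]
    cv2.imwrite(f"pics/{n}2.png",cv2.resize(a,None,fx=3,fy=3))
E
```

```text
t 5.53 tcp [444.32 206.39 199.27] xang 67.72 z [-0.001  0.007 -1.   ] F [-0.3 -0.1 -3.2] M [-0.02 -0.    0.05] gap 0.18
tool delta cm [-23.811  16.093  -0.778] norm 287.49821958737687
turn deg -16.77557112911262 q6 0.6539799809742146
```

View pics/scene2.png

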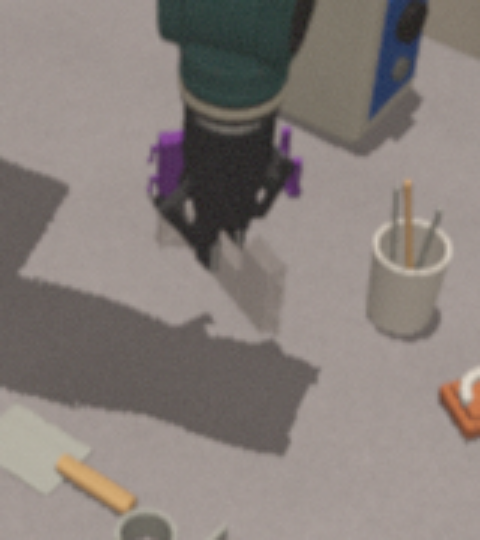

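Emit:
step_arm([
  [-1.2,0.8,0,-1,5],
  [-2.3,1.5,0,-2,5],
  [-2.4,1.4,0,-2,5],
  [-2.5,1.3,0,-2,5],
  [-2.5,1.2,0,-2,5],
  [-2.6,1.1,0,-2,5],
  [-2.6,1.0,0,-2,5],
  [-2.6,0.9,0,-2,5],
])

```text
t: 6.25
ee_pos: [481.7, -3.0, 191.9]
eef_rot: [-2.33, -2.091, -0.002]
force: [0.7, 0.2, -3.0]
finger_gap: 0.174
```

```bash
python3 mv.py 503 -75 205 84.5
```

```text
t 6.25 tcp [481.71  -3.03 191.88] xang 83.83 z [-0.006  0.009 -1.   ] F [ 0.7  0.2 -3. ] M [-0.03 -0.05 -0.04] gap 0.174
tool delta cm [-6.915  2.881 -1.392] norm 76.19246751822567
turn deg -0.673760752967155 q6 -0.07156098449075687
```

Emit:
step_arm([
  [-1.8,0.7,-0.4,-0.7,5],
  [-1.5,0.7,-0.4,0,5],
  [-1.2,0.5,-0.3,0,5],
  [-0.8,0.3,0,0,5],
  [0,0,0,0,5],
  [0,0,0,0,5],
  [0,0,0,0,5],
  [0,0,0,0,5],
])

```text
t: 6.92
ee_pos: [496.8, -64.3, 195.8]
eef_rot: [-2.314, -2.098, 0.005]
force: [0.2, -0.5, -2.7]
finger_gap: 0.176
```

```bash
python3 mv.py 503 -75 205 84.5
python3 - <<'E'
from plant import viewer
import cv2,numpy as np
for n in("scene","top"):
    c=viewer.camera(n);np.savez(f"pics/{n}3.npz",**c);c=c["image"][:,:,::-1]
    a=c[180:320,215:355] if n=="scene" else c[120:260,250:390]
    cv2.imwrite(f"pics/{n}3.png",cv2.resize(a,None,fx=4,fy=4,interpolation=cv2.INTER_CUBIC))
E
```

```text
t 6.92 tcp [496.81 -64.31 195.83] xang 84.39 z [-0.015  0.011 -1.   ] F [ 0.2 -0.5 -2.7] M [-0.02  0.02  0.02] gap 0.176
tool delta cm [-0.995  0.705 -0.938] norm 15.385291011014273
turn deg -0.10792132296487011 q6 -0.196600289158217
```

View pics/scene3.png

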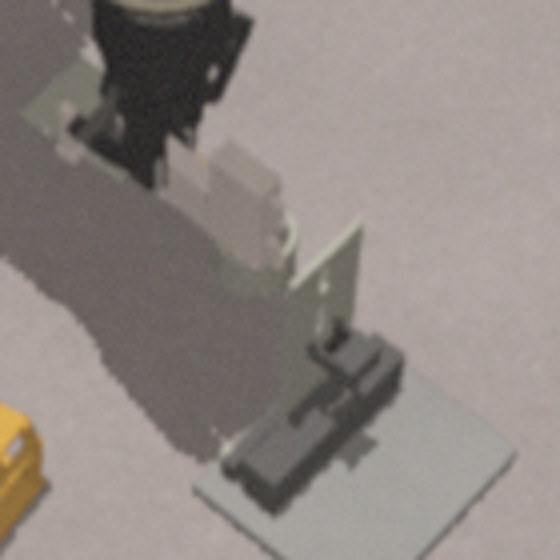

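View pics/top3.png

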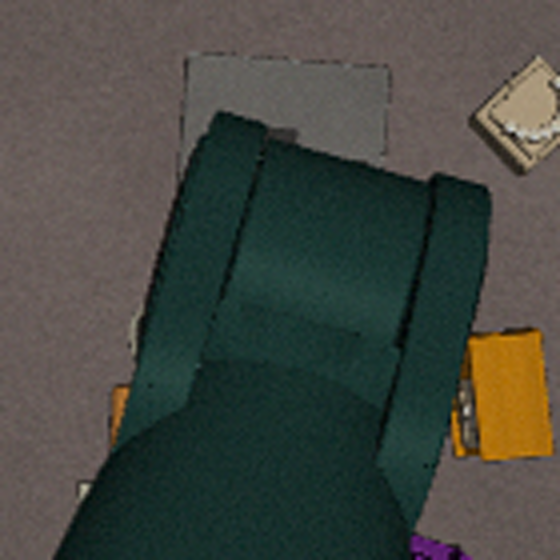

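```bash
cat > blk.py <<'E'
from h import *
np.set_printoptions(suppress=True,precision=2,linewidth=180)
def block(c,zt,center,tol=6):
    P=cloud(c);ok=c["depth"]>0
    m=ok&(abs(P[...,2]-zt)<tol)&(np.hypot(P[...,0]-center[0],P[...,1]-center[1])<40)
    I=c["image"].astype(int); m&=(I.min(2)>95)
    m=cv2.morphologyEx(m.astype(np.uint8),cv2.MORPH_OPEN,np.ones((2,2)))
    n,l,s,_=cv2.connectedComponentsWithStats(m)
    k=1+np.argmax(s[1:,4]);v,u=np.where(l==k)
    z=P[v,u,2];
    Q=np.array([ray(c,a,b,np.median(z)) for a,b in zip(u,v)])
    return Q,z,u,v
E
python3 - <<'E'
from blk import *
c=load("scene3");c0=load("scene0")
a=np.radians(-5.6);d=np.array([np.cos(a),np.sin(a)])
ctr=np.array([496.8,-64.3])+62*d
Q,z,u,v=block(c,187,ctr)
print("n",len(Q),"z",np.median(z),z.min(),z.max(),"pix",u.min(),u.max(),v.min(),v.max())
print("exp ctr",ctr,"meas",Q[:,:2].mean(0),cv2.minAreaRect(Q[:,:2].astype(np.float32)))
P=cloud(c);A=np.c_[Q[:,:2]-Q[:,:2].mean(0),np.ones(len(Q))];print("top plane slope",np.linalg.lstsq(A,z,rcond=None)[0])
# strip in scene0
P=cloud(c0);ok=c0["depth"]>0
m=ok&(P[...,2]>176)&(P[...,2]<186)&(abs(P[...,0]-626)<12)&(abs(P[...,1]+86)<45)
v,u=np.where(m);T=np.array([ray(c0,x,y,180) for x,y in zip(u,v)])
print("striptop scene",len(T),T.mean(0),T[:,1].min(),T[:,1].max(),cv2.minAreaRect(T[:,:2].astype(np.float32)),P[m].mean(0))
# strip back face edges (camera sees back face x~628)
m=ok&(P[...,2]>115)&(P[...,2]<178)&(abs(P[...,0]-628)<10)&(abs(P[...,1]+86)<50)
q=P[m];k=np.linalg.lstsq(np.c_[q[:,1],q[:,2],np.ones(len(q))],q[:,0],rcond=None)[0];print("back",k,len(q))
for z0 in range(115,178,8):
    s=q[(q[:,2]>z0)&(q[:,2]<z0+8)];print(z0,np.percentile(s[:,1],[1,99]),s[:,0].mean())
E
```

```text
n 128 z 184.43076703285436 -2.1445293658985065 189.18066906320792 pix 268 285 216 229
exp ctr [558.5  -70.35] meas [562.99 -70.91] ((563.5724487304688, -71.17333984375), (19.917875289916992, 41.840206146240234), 83.69668579101562)
top plane slope [ -0.53  -0.46 181.05]
striptop scene 61 [626.96 -87.73 180.  ] -118.0545419410646 -56.88878843602856 ((626.9657592773438, -87.52702331542969), (61.18169021606445, 6.53617525100708), 86.27058410644531) [626.89 -87.62 179.79]
back [  0.1   -0.01 638.18] 279
115 [-116.91  -58.87] 627.8723679562196
123 [-117.3   -57.75] 627.8196341782381
131 [-116.76  -59.07] 628.2777185093089
139 [-116.23  -57.49] 627.6907313808973
147 [-116.88  -58.99] 627.7507374594046
155 [-117.9   -60.44] 627.3426868847572
163 [-116.51  -57.08] 627.7536299896519
171 [-115.83  -59.56] 627.74442625782
```

Emit:
step_arm([
  [-0.5,0,0.3,0,5],
  [-0.5,0,0.3,0,5],
  [0,0,0,0,5],
  [0,0,0,0,5],
  [0,0,0,0,5],
  [0,0,0,0,5],
  [0,0,0,0,5],
  [0,0,0,0,5],
])

```text
t: 7.68
ee_pos: [495.4, -74.1, 189.4]
eef_rot: [-2.312, -2.1, 0.005]
force: [0.8, 1.4, -2.8]
finger_gap: 0.177
```

```bash
python3 mv.py 497.8 -74.3 189.3 84.4;python3 - <<'E'
from plant import viewer
from blk import *
c=viewer.camera("scene");np.savez("pics/scene4.npz",**c)
cv2.imwrite("pics/scene4.png",cv2.resize(c["image"][190:290,240:340,::-1],None,fx=6,fy=6,interpolation=cv2.INTER_CUBIC))
Q,z,u,v=block(c,179,[563,-81]);g=abs(z-np.median(z))<8;Q=Q[g]
print(len(Q),np.median(z),Q.mean(0),cv2.minAreaRect(Q[:,:2].astype(np.float32)))
E
```

```text
t 7.68 tcp [495.45 -74.1  189.36] xang 84.5 z [-0.015  0.011 -1.   ] F [ 0.8  1.4 -2.8] M [ 0.03 -0.02 -0.03] gap 0.177
tool delta cm [0.002 0.236 0.003] norm 2.3605912727395673
turn deg 0.10125105647290411 q6 -0.21808314223781433
127 177.87549615124306 [560.94 -80.85 177.88] ((560.499267578125, -81.47296905517578), (21.25873374938965, 38.71912384033203), 84.98990631103516)
```

View pics/scene4.png

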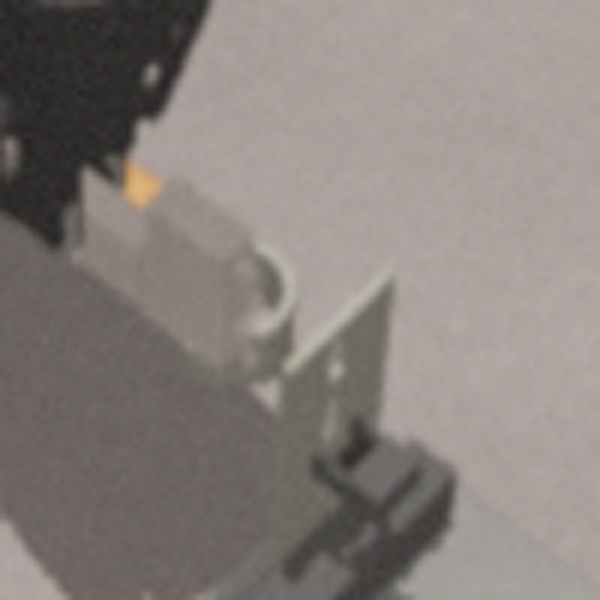

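Scene view: the block's claws (crop ~260,340) face the strip and are in line with its middle line (slots at crop ~335,370). Advancing slowly along tool +y.

Emit:
step_arm([
  [0,0.5,0,0,5],
  [0,0.6,0,0,5],
  [0,0.6,0,0,5],
  [0,0.5,0,0,5],
  [0,0.3,0,0,5],
  [0,0,0,0,5],
  [0,0,0,0,5],
  [0,0,0,0,5],
])

```text
t: 8.4
ee_pos: [524.0, -76.7, 188.8]
eef_rot: [-2.312, -2.101, 0.005]
force: [-0.2, 0.2, -2.4]
finger_gap: 0.181
```

```bash
python3 mv.py 538 -78.2 189.3 84.4;python3 - <<'E'
from plant import viewer
from blk import *
c=viewer.camera("scene");np.savez("pics/scene5.npz",**c)
cv2.imwrite("pics/scene5.png",cv2.resize(c["image"][190:290,240:340,::-1],None,fx=6,fy=6,interpolation=cv2.INTER_CUBIC))
Q,z,u,v=block(c,178,[586,-84]);g=abs(z-np.median(z))<8;Q=Q[g]
q=Q.mean(0);print(len(Q),np.median(z),q,"n",.0958*q[0]+.9954*q[1],"gap",630.5-(.9954*q[0]-.0958*q[1]+20),cv2.minAreaRect(Q[:,:2].astype(np.float32)))
E
```

```text
t 8.4 tcp [523.99 -76.7  188.76] xang 84.53 z [-0.014  0.011 -1.   ] F [-0.2  0.2 -2.4] M [-0.02  0.02 -0.04] gap 0.181
tool delta cm [-0.016  1.408 -0.076] norm 14.096267015958537
turn deg 0.12576900899017573 q6 -0.20647732176895747
127 177.88103822136952 [589.28 -83.5  177.88] n -26.665777991726607 gap 15.929530838366418 ((589.3717041015625, -83.80714416503906), (20.23469352722168, 38.11051559448242), 83.95713806152344)
```

View pics/scene5.png

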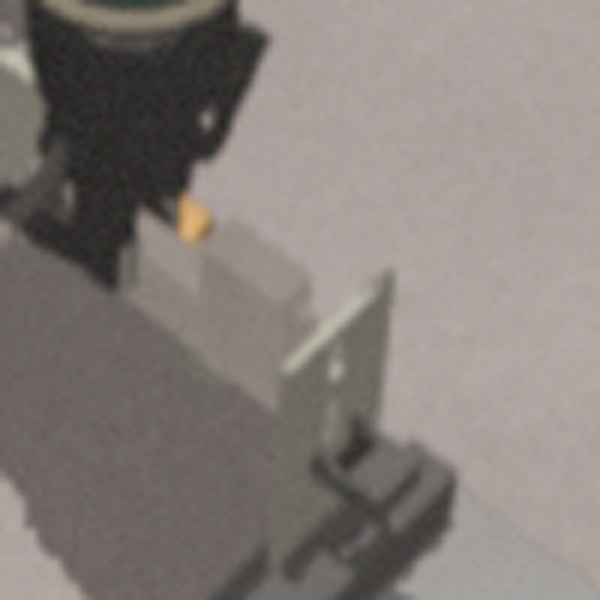

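Emit:
step_arm([
  [0,0.1,0,0,5],
  [0,0.1,0,0,5],
  [0,0.1,0,0,5],
  [0,0.1,0,0,5],
  [0,0.1,0,0,5],
  [0,0.1,0,0,5],
  [0,0.1,0,0,5],
  [0,0.1,0,0,5],
])

```text
t: 9.12
ee_pos: [531.9, -77.4, 188.9]
eef_rot: [-2.312, -2.101, 0.005]
force: [0.0, -0.2, -2.8]
finger_gap: 0.175
```

```bash
python3 mv.py 538 -78.2 189.3 84.4
```

```text
t 9.12 tcp [531.93 -77.43 188.89] xang 84.51 z [-0.014  0.011 -1.   ] F [ 0.  -0.2 -2.8] M [-0.01  0.01  0.01] gap 0.175
tool delta cm [-0.018  0.61  -0.051] norm 6.128611217921035
turn deg 0.11313685316915212 q6 -0.20316266357709367
```

Emit:
step_arm([
  [0,0.1,0,0,5],
  [0,0.1,0,0,5],
  [0,0.1,0,0,5],
  [0,0.1,0,0,5],
  [0,0.05,0,0,5],
  [0,0.05,0,0,5],
  [0,0,0,0,5],
  [0,0,0,0,5],
])

```text
t: 9.78
ee_pos: [537.7, -78.2, 188.7]
eef_rot: [-2.312, -2.1, 0.005]
force: [0.4, 0.2, -3.1]
finger_gap: 0.177
```

```bash
python3 mv.py 538 -78.2 189.3 84.4;python3 - <<'E'
from plant import viewer
from blk import *
c=viewer.camera("scene");np.savez("pics/scene6.npz",**c)
cv2.imwrite("pics/scene6.png",cv2.resize(c["image"][190:290,240:340,::-1],None,fx=6,fy=6,interpolation=cv2.INTER_CUBIC))
Q,z,u,v=block(c,178,[599,-85]);g=abs(z-np.median(z))<8;Q=Q[g]
q=Q.mean(0);print(len(Q),np.median(z),q,"n",.0958*q[0]+.9954*q[1],"gap",630.5-(.9954*q[0]-.0958*q[1]+20),cv2.minAreaRect(Q[:,:2].astype(np.float32)))
E
```

```text
t 9.78 tcp [537.68 -78.2  188.72] xang 84.5 z [-0.014  0.011 -1.   ] F [ 0.4  0.2 -3.1] M [-0.13 -0.01 -0.06] gap 0.177
tool delta cm [ 0.003  0.031 -0.059] norm 0.6640695884182131
turn deg 0.09544117608265879 q6 -0.200906105165238
187 176.71450343583786 [609.72 -85.2  176.71] n -26.39532631862098 gap -4.576371255700224 ((607.7804565429688, -82.50730895996094), (53.77326583862305, 47.94399642944336), 83.84397888183594)
```

View pics/scene6.png

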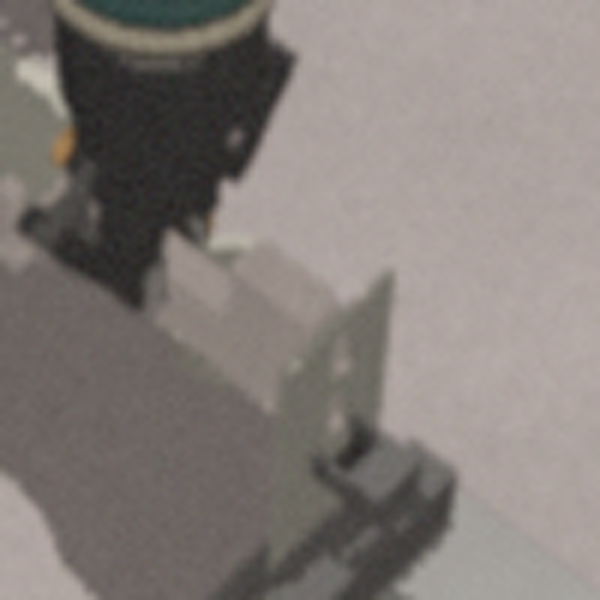

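Emit:
step_arm([
  [0,0.05,0,0,5],
  [0,0.05,0,0,5],
  [0,0.04,0,0,5],
  [0,0,0,0,5],
  [0,0,0,0,5],
  [0,0,0,0,5],
  [0,0,0,0,5],
  [0,0,0,0,5],
])

```text
t: 10.5
ee_pos: [539.1, -78.3, 188.7]
eef_rot: [-2.312, -2.1, 0.005]
force: [-1.1, -1.2, -3.7]
finger_gap: 0.179
```

```bash
python3 mv.py 538 -78.2 189.3 84.4
```

```text
t 10.5 tcp [539.07 -78.29 188.7 ] xang 84.5 z [-0.015  0.011 -1.   ] F [-1.1 -1.2 -3.7] M [-0.11 -0.01 -0.05] gap 0.179
tool delta cm [-0.001 -0.108 -0.058] norm 1.22608073480298
turn deg 0.09534527036055351 q6 -0.200303907908515
```

Slight force; feel another millimetre forward for the face.

Emit:
step_arm([
  [0,0.04,0,0,5],
  [0,0.04,0,0,5],
  [0,0,0,0,5],
  [0,0,0,0,5],
  [0,0,0,0,5],
  [0,0,0,0,5],
  [0,0,0,0,5],
  [0,0,0,0,5],
])

```text
t: 11.17
ee_pos: [539.9, -78.4, 188.7]
eef_rot: [-2.312, -2.1, 0.005]
force: [0.4, 0.1, -2.7]
finger_gap: 0.174
```

```bash
python3 mv.py 538 -78.2 189.3 84.4
```

```text
t 11.17 tcp [539.94 -78.36 188.71] xang 84.5 z [-0.014  0.011 -1.   ] F [ 0.4  0.1 -2.7] M [-0.09 -0.05  0.  ] gap 0.174
tool delta cm [-0.002 -0.196 -0.056] norm 2.033658925755822
turn deg 0.09698322491328781 q6 -0.2000073035251226
```

Emit:
step_arm([
  [0,0.04,0,0,5],
  [0,0.04,0,0,5],
  [0,0.04,0,0,5],
  [0,0,0,0,5],
  [0,0,0,0,5],
  [0,0,0,0,5],
  [0,0,0,0,5],
  [0,0,0,0,5],
])

```text
t: 11.83
ee_pos: [541.3, -78.4, 188.7]
eef_rot: [-2.312, -2.101, 0.005]
force: [0.1, 0.3, -1.8]
finger_gap: 0.176
```

```bash
python3 mv.py 538 -78.2 189.3 84.4
```

```text
t 11.83 tcp [541.3  -78.45 188.67] xang 84.5 z [-0.014  0.011 -1.   ] F [ 0.1  0.3 -1.8] M [-0.06 -0.   -0.05] gap 0.176
tool delta cm [-0.006 -0.332 -0.058] norm 3.365756598639529
turn deg 0.10201865540949484 q6 -0.19954140885503988
```

Emit:
step_arm([
  [0,0.04,0,0,5],
  [0,0.04,0,0,5],
  [0,0.04,0,0,5],
  [0,0,0,0,5],
  [0,0,0,0,5],
  [0,0,0,0,5],
  [0,0,0,0,5],
  [0,0,0,0,5],
])

```text
t: 12.5
ee_pos: [542.4, -78.6, 188.6]
eef_rot: [-2.312, -2.1, 0.006]
force: [-1.2, -0.6, -3.3]
finger_gap: 0.177
```

```bash
python3 mv.py 538 -78.2 189.3 84.4
```

```text
t 12.5 tcp [542.39 -78.55 188.62] xang 84.5 z [-0.015  0.011 -1.   ] F [-1.2 -0.6 -3.3] M [-0.09  0.06 -0.06] gap 0.177
tool delta cm [-0.006 -0.441 -0.061] norm 4.452223079479626
turn deg 0.10068974376702045 q6 -0.1990845363405461
```

Emit:
step_arm([
  [0,0.04,0,0,5],
  [0,0.04,0,0,5],
  [0,0,0,0,5],
  [0,0,0,0,5],
  [0,0,0,0,5],
  [0,0,0,0,5],
  [0,0,0,0,5],
  [0,0,0,0,5],
])

```text
t: 13.17
ee_pos: [542.5, -78.5, 188.4]
eef_rot: [-2.311, -2.099, 0.008]
force: [-1.4, 0.2, -2.5]
finger_gap: 0.178
```

```bash
python3 mv.py 538 -78.2 189.3 84.4
```

```text
t 13.17 tcp [542.46 -78.53 188.37] xang 84.49 z [-0.017  0.011 -1.   ] F [-1.4  0.2 -2.5] M [-0.06  0.3  -0.06] gap 0.178
tool delta cm [-0.009 -0.449 -0.085] norm 4.571660714092097
turn deg 0.09320936211688036 q6 -0.19873370202868587
```

Face contact found at x≈542.4. Backing off 0.6 mm and lowering gently.

Emit:
step_arm([
  [0,-0.06,0,0,5],
  [0,0,0.1,0,5],
  [0,0,0.1,0,5],
  [0,0,0.1,0,5],
  [0,0,0.1,0,5],
  [0,0,0,0,5],
  [0,0,0,0,5],
  [0,0,0,0,5],
])

```text
t: 13.83
ee_pos: [542.4, -78.5, 184.0]
eef_rot: [-2.312, -2.1, 0.006]
force: [-0.2, -0.5, -2.4]
finger_gap: 0.179
```

```bash
python3 mv.py 538 -78.2 189.3 84.4
```

```text
t 13.83 tcp [542.38 -78.53 184.04] xang 84.5 z [-0.015  0.011 -1.   ] F [-0.2 -0.5 -2.4] M [-0.12  0.03 -0.01] gap 0.179
tool delta cm [-0.005 -0.447 -0.519] norm 6.850453767676606
turn deg 0.09685619395071399 q6 -0.19892786969481968
```

Emit:
step_arm([
  [0,0,0.08,0,5],
  [0,0,0.08,0,5],
  [0,0,0.08,0,5],
  [0,0,0,0,5],
  [0,0,0,0,5],
  [0,0,0,0,5],
  [0,0,0,0,5],
  [0,0,0,0,5],
])

```text
t: 14.5
ee_pos: [542.4, -78.5, 181.9]
eef_rot: [-2.312, -2.1, 0.006]
force: [-1.6, -0.5, -1.2]
finger_gap: 0.173
```

```bash
python3 mv.py 538 -78.2 189.3 84.4
```

```text
t 14.5 tcp [542.38 -78.5  181.88] xang 84.5 z [-0.015  0.011 -1.   ] F [-1.6 -0.5 -1.2] M [-0.05  0.19  0.  ] gap 0.173
tool delta cm [-0.006 -0.45  -0.736] norm 8.62232110735515
turn deg 0.09746156235945591 q6 -0.19888733241144838
```

Emit:
step_arm([
  [0,0,0.05,0,5],
  [0,0,0.05,0,5],
  [0,0,0,0,5],
  [0,0,0,0,5],
  [0,0,0,0,5],
  [0,0,0,0,5],
  [0,0,0,0,5],
  [0,0,0,0,5],
])

```text
t: 15.17
ee_pos: [542.3, -78.5, 181.3]
eef_rot: [-2.313, -2.101, 0.005]
force: [-3.2, -0.1, 1.2]
finger_gap: 0.177
```

```bash
python3 mv.py 538 -78.2 189.3 84.4
```

```text
t 15.17 tcp [542.29 -78.51 181.3 ] xang 84.5 z [-0.014  0.011 -1.   ] F [-3.2 -0.1  1.2] M [-0.03  0.19  0.01] gap 0.177
tool delta cm [-0.003 -0.442 -0.794] norm 9.085127841163738
turn deg 0.09580386962454668 q6 -0.19888361894864148
```

Run:
```python
from plant import viewer
from blk import *
c=viewer.camera("scene");np.savez("pics/scene7.npz",**c)
cv2.imwrite("pics/scene7.png",cv2.resize(c["image"][190:280,250:340,::-1],None,fx=6,fy=6,interpolation=cv2.INTER_CUBIC))
```

```text
(no output)
```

View pics/scene7.png

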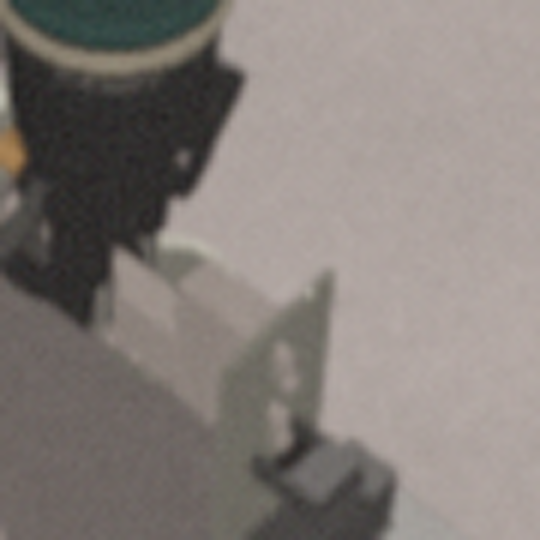

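Claws show pale behind the strip through both slots (crop 285,360 and 280,425), and the rest meets the catch about 8 mm above home. Releasing, then retreating upward.

Emit:
step_arm([
  [0,0,0,0,30],
  [0,0,0,0,50],
  [0,0,0,0,60],
  [0,0,0,0,60],
  [0,0,0,0,60],
  [0,0,0,0,60],
  [0,0,0,0,60],
  [0,0,0,0,60],
])

```text
t: 15.88
ee_pos: [543.3, -78.6, 181.3]
eef_rot: [-2.313, -2.102, 0.003]
force: [-0.1, -0.8, 0.2]
finger_gap: 0.6
```

```bash
python3 mv.py
python3 - <<'E'
from plant import viewer
from blk import *
c=viewer.camera("scene");np.savez("pics/scene8.npz",**c)
cv2.imwrite("pics/scene8.png",cv2.resize(c["image"][180:290,230:340,::-1],None,fx=5,fy=5,interpolation=cv2.INTER_CUBIC))
E
```

```text
t 15.88 tcp [543.33 -78.57 181.31] xang 84.51 z [-0.012  0.011 -1.   ] F [-0.1 -0.8  0.2] M [-0.02  0.02 -0.04] gap 0.6
```

View pics/scene8.png

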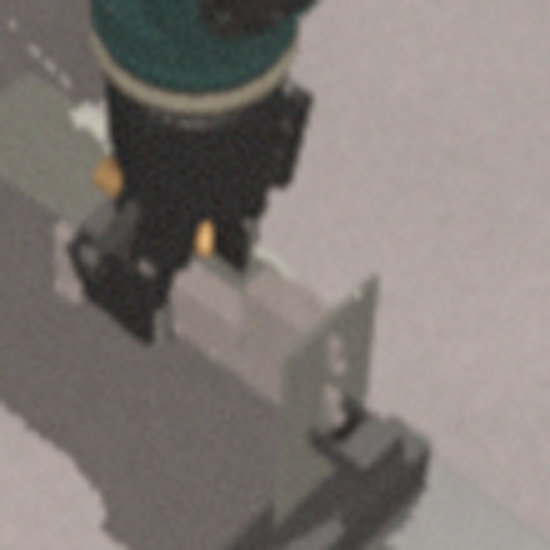

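Emit:
step_arm([
  [0,0,-0.5,0,60],
  [0,0,-1.5,0,60],
  [0,0,-1.7,0,60],
  [0,0,-1.7,0,60],
  [0,0,-1.7,0,40],
  [0,0,-1.5,0,0],
  [0,0,-0.4,0,0],
  [0,0,0,0,0],
])

```text
t: 16.6
ee_pos: [543.8, -79.4, 276.8]
eef_rot: [-2.312, -2.101, 0.004]
force: [-0.1, -0.3, -0.1]
finger_gap: 0.033
```

```bash
python3 mv.py 603 -84.4 262 84.5
```

```text
t 16.6 tcp [543.78 -79.36 276.82] xang 84.51 z [-0.013  0.011 -1.   ] F [-0.1 -0.3 -0.1] M [-0.03 -0.04  0.03] gap 0.033
tool delta cm [0.05  5.964 1.397] norm 61.255053009582994
turn deg 0.014693410741671187 q6 -0.20017396020841988
```

Emit:
step_arm([
  [0,1.0,0,0,0],
  [0.1,1.3,0.2,0,0],
  [0,1.3,0.3,0,0],
  [0,1.2,0.3,0,0],
  [0,0.8,0.3,0,0],
  [0,0.3,0,0,0],
  [0,0,0,0,0],
  [0,0,0,0,0],
])

```text
t: 17.27
ee_pos: [603.2, -83.6, 259.9]
eef_rot: [-2.309, -2.098, 0.008]
force: [0.5, -0.2, -0.1]
finger_gap: 0.002
```

```bash
python3 mv.py 603 -84.4 250 84.5
python3 - <<'E'
from plant import viewer
from blk import *
c=viewer.camera("scene");np.savez("pics/scene9.npz",**c)
cv2.imwrite("pics/scene9.png",cv2.resize(c["image"][180:290,230:340,::-1],None,fx=5,fy=5,interpolation=cv2.INTER_CUBIC))
P=cloud(c);ok=c["depth"]>0
m=ok&(abs(P[...,2]-171)<5)&(np.hypot(P[...,0]-605,P[...,1]+85)<35)
q=P[m];print(len(q),np.median(q,0),np.percentile(q,[3,97],axis=0))
E
```

```text
t 17.27 tcp [603.17 -83.61 259.87] xang 84.51 z [-0.018  0.012 -1.   ] F [ 0.5 -0.2 -0.1] M [ 0.05 -0.03 -0.04] gap 0.002
tool delta cm [-0.091  0.01   0.986] norm 9.900091460517405
turn deg 0.005309207019365658 q6 -0.17818729818963974
147 [609.81 -86.6  170.46] [[ 584.38 -107.63  166.34]
 [ 630.29  -68.91  174.52]]
```

View pics/scene9.png

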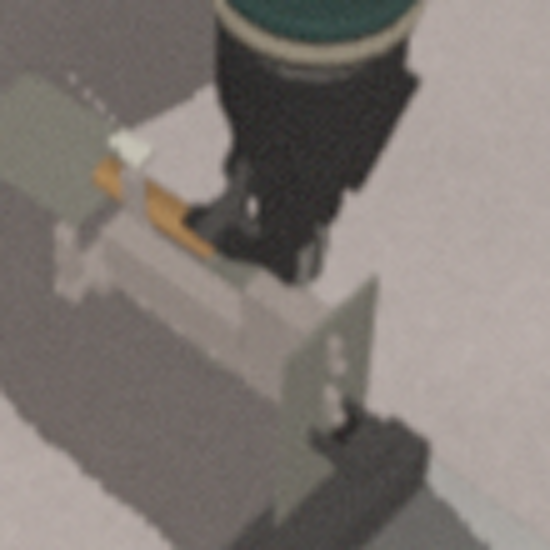

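Emit:
step_arm([
  [-0.05,0,0.3,0,0],
  [0,0,0.4,0,0],
  [0,0,0.3,0,0],
  [0,0,0.1,0,0],
  [0,0,0.1,0,0],
  [0,0,0,0,0],
  [0,0,0,0,0],
  [0,0,0,0,0],
])

```text
t: 17.98
ee_pos: [601.2, -83.9, 247.7]
eef_rot: [-2.31, -2.098, 0.008]
force: [0.3, 0.0, -0.4]
finger_gap: 0.004
```

```bash
python3 mv.py 603 -84.4 235 84.5
```

```text
t 17.98 tcp [601.17 -83.85 247.7 ] xang 84.49 z [-0.017  0.012 -1.   ] F [ 0.3  0.  -0.4] M [ 0.03 -0.01 -0.02] gap 0.004
tool delta cm [-0.05   0.211  1.266] norm 12.846673782505581
turn deg -0.01326358004081385 q6 -0.17910372810558145
```

Emit:
step_arm([
  [-0.05,0.2,0.1,0,0],
  [0,0,0.1,0,0],
  [0,0,0.1,0,0],
  [0,0,0.05,0,0],
  [0,0,0.05,0,0],
  [0,0,0.05,0,0],
  [0,0,0,0,0],
  [0,0,0,0,0],
])

```text
t: 18.65
ee_pos: [603.5, -84.6, 242.8]
eef_rot: [-2.311, -2.099, 0.007]
force: [-0.2, 0.5, -0.1]
finger_gap: -0.002
```

```bash
python3 mv.py 603 -84.4 235 84.5
```

```text
t 18.65 tcp [603.45 -84.62 242.83] xang 84.49 z [-0.017  0.012 -1.   ] F [-0.2  0.5 -0.1] M [-0.    0.04  0.05] gap -0.002
tool delta cm [ 0.009 -0.033  0.784] norm 7.843504124942093
turn deg -0.012763453622881116 q6 -0.1792815868812382
```

Emit:
step_arm([
  [0,0,0.08,0,0],
  [0,0,0.08,0,0],
  [0,0,0.08,0,0],
  [0,0,0.08,0,0],
  [0,0,0.08,0,0],
  [0,0,0.08,0,0],
  [0,0,0.08,0,0],
  [0,0,0.08,0,0],
])

```text
t: 19.32
ee_pos: [603.2, -84.6, 241.4]
eef_rot: [-2.315, -2.102, 0.003]
force: [-2.6, 0.5, 7.3]
finger_gap: -0.001
```

```bash
python3 mv.py 603 -84.4 235 84.5
```

```text
t 19.32 tcp [603.23 -84.57 241.45] xang 84.49 z [-0.011  0.01  -1.   ] F [-2.6  0.5  7.3] M [0.1  0.51 0.05] gap -0.001
tool delta cm [ 0.009 -0.017  0.645] norm 6.455535192547107
turn deg -0.005893379592293968 q6 -0.17918944220893307
```

Emit:
step_arm([
  [0,0,0.1,0,0],
  [0,0,0.11,0,0],
  [0,0,0.12,0,0],
  [0,0,0.13,0,0],
  [0,0,0.13,0,0],
  [0,0,0.13,0,0],
  [0,0,0.13,0,0],
  [0,0,0.13,0,0],
])

```text
t: 19.98
ee_pos: [603.2, -84.5, 233.6]
eef_rot: [-2.317, -2.105, 0.0]
force: [-7.7, 1.3, 22.4]
finger_gap: -0.004
```

```bash
python3 mv.py 603 -84.4 235 84.5
```

```text
t 19.98 tcp [603.15 -84.48 233.61] xang 84.5 z [-0.008  0.009 -1.   ] F [-7.7  1.3 22.4] M [0.28 1.45 0.03] gap -0.004
tool delta cm [ 0.007 -0.017 -0.139] norm 1.4041938629634314
turn deg 0.00241538342243075 q6 -0.17912817162871397
```

Dropped 7.8 mm and bottomed at 22 N, which fits a snap home. Retreating.

Emit:
step_arm([
  [0,0,-0.2,0,0],
  [0,0,-0.5,0,0],
  [0,0,-1.0,0,0],
  [0,0,-1.5,0,0],
  [0,-1.0,-1.5,0,0],
  [0,-2.0,-1.5,0,0],
  [0,-2.5,-1,0,0],
  [0,-2.5,-1,0,0],
])

```text
t: 20.65
ee_pos: [524.4, -77.8, 319.1]
eef_rot: [-2.314, -2.103, 0.004]
force: [-0.4, 0.2, 0.1]
finger_gap: -0.003
```

Emit:
step_arm([
  [0,-3,-1,0,0],
  [0,-3.5,-1,0,0],
  [0,-3.5,0,0,0],
  [0,-3.5,0,0,0],
  [0,-3.5,0,0,0],
  [0,-3,0,0,0],
  [0,-2,0,0,0],
  [0,0,0,0,0],
])

```text
t: 21.32
ee_pos: [292.9, -54.2, 349.0]
eef_rot: [-2.319, -2.109, -0.002]
force: [0.2, 0.6, 0.3]
finger_gap: -0.003
```

```bash
python3 mv.py
python3 - <<'E'
from plant import viewer
from blk import *
for n in("scene","top"):
    c=viewer.camera(n);np.savez(f"pics/{n}10.npz",**c)
    I=c["image"][:,:,::-1];cv2.imwrite(f"pics/{n}10.png",I)
    if n=="scene": cv2.imwrite("pics/z10.png",cv2.resize(I[180:290,230:340],None,fx=5,fy=5,interpolation=cv2.INTER_CUBIC))
    P=cloud(c);ok=c["depth"]>0
    d=np.array([.9954,-.0958]);nn=np.array([.0958,.9954])
    s=P[...,:2]@d-630;t=P[...,:2]@nn+26.8
    m=ok&(s>-37)&(s<-5)&(abs(t)<7)&(P[...,2]>140);q=P[m];print(n,"blocktop",len(q),np.median(q,0), "near z", np.median(q[:,2][s[m]<-21]),np.median(q[:,2][s[m]>-21]))
    m=ok&(s>-125)&(s<-45)&(abs(t)<5)&(P[...,2]>110)&(P[...,2]<145);print("grip top z",np.median(P[m][:,2]),m.sum())
E
```

```text
t 21.32 tcp [292.87 -54.18 348.96] xang 84.58 z [-0.004  0.006 -1.   ] F [0.2 0.6 0.3] M [-0.05 -0.04 -0.01] gap -0.003
scene blocktop 76 [602.16 -85.38 161.34] near z 161.065527610005 161.5384233359697
grip top z 125.03289879431009 127
top blocktop 68 [604.2  -84.31 161.65] near z 161.99384577299293 161.58941603600647
grip top z 125.03823680778441 114
```

View pics/z10.png

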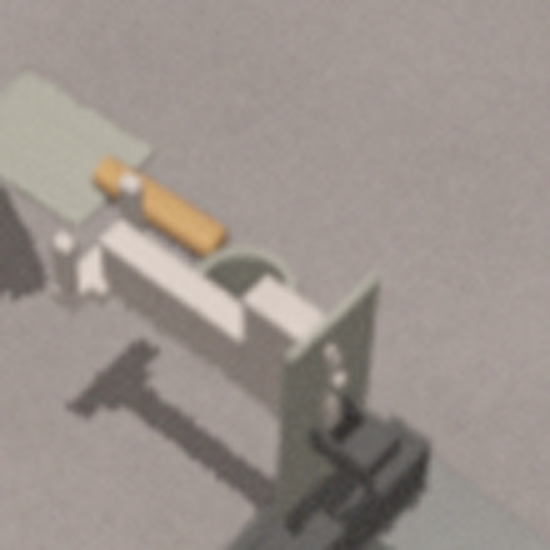

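View pics/scene10.png

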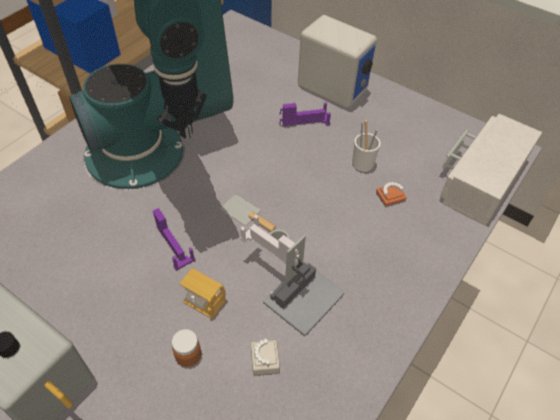

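Block top is at 161.5 mm in both cameras (home is 162), the bystanders sit at the same pixels as in the first picture, and the arm is clear.

```bash
python3 -c "
from plant import env
print(env.job_done())"
```

```text
the job is handed in; nothing more can be done
None
```

The handpiece rest is hooked in the top two slots, pressed past the catch and released. I handed the job in at about 21.5 s of the 72 s allowed.

- **Finding the slots:** I picked up the plain aluminium rest by its grip and located the strip's middle line in both cameras, which agreed to about 1.5 mm. I then eased the claws in, meeting only about 1–3 N from the face of the upright.
- **Seating it:** I lowered the rest onto the catch, let go, and pressed on the top of the block with the closed fingers. It dropped 7.8 mm and bottomed out. The last reading was about 24 N in total. That is above the 6–15 N needed to snap it home, because the fingers kept pressing briefly after it bottomed, but below the 45 N limit.
- **Last checks:** The block top reads 161.3 mm in one camera and 161.7 mm in the other (162 is home), and both claws show behind the strip. No other objects had visibly moved in the scene-camera picture, and the arm was clear with no contact force.
- **Small disagreement:** The top of the grip reads 125 mm instead of 127 mm, so the free end sags by about 1–2°. I put this down to play between the claws and the slots. I did not measure the gap at the heel directly.

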